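# Demagnetise a gauge ball in its carrier dish

## Robot

A 7-joint arm with a two-finger parallel gripper is mounted at the origin on a cart in front of the work surface, level with it; the furniture and walls round the work are solid. World frame = base frame: x ahead of the robot, y to its left, z up, the work surface at z = 0. Lengths are in m, angles in rad, forces in N, time in s.
With the tool pointing down it reaches from about 0.4 to 0.9 m from the base axis. Payload 5.6 kg.
Tool frame: the origin (TCP) lies at the centre of the arm's flange, where the gripper is bolted on; the fingertips stand 190 mm ahead of it and the grasp point (between the pads) lies 171 mm ahead of it (nose_length is the distance from the TCP to the fingertips, in m); z points along the fingers, y is the direction in which the jaws open and shut (so a half turn about z gives the same grasp; the last joint's range is limited). The gripper opens to 92 mm and grips with 3 to 60 N. Pads are 20 mm wide; open, the fingers measure 128 mm over their backs; the gripper's body (75 mm by 189 mm) begins 69 mm behind the grasp point.
Start: joints at [-1.24, 0.468, -0.012, 1.603, 0.006, 1.071, -0.056], TCP at [0.237, 0.605, 0.405] pointing down, gripper open.
Joint ranges: [-2.53, 2.53], [-0.31, 2.02], [-1.57, 1.55], [0.28, 2.44], [-1.29, 4.43], [0.15, 1.84], [-2.92, 2.92]. Speed limits (rad/s): [2.57, 2.57, 3.14, 3.14, 3.14, 3.14, 3.14].

## Interface

Orientations are given as a rotation vector (axis times angle).
In Python, from plant import * gives the robot as it stands. The module is installed in compiled form; this text tells all that it offers.
- The arm moves only by the tool arm_command, never from a script. Its argument "plan" is one flat list of numbers, 7 for each row, row after row: the shift along the world's x, y, z in cm, then the turn, a rotation vector about the world's x, y, z in degrees, then the finger opening in cm, from 0 to 9.19. A call has 1 to 5 rows; each row shifts and turns the commanded pose from where the row before left it; what a row does not reach is not made up. A row lasts 1/10 s, in which the tool goes at most 50 mm and 8.59 degrees, less where a joint would pass 70% of its speed; a pose out of reach is approached as far as the arm can. A call is refused whole if a number of a shift passes 5 or a number of a turn 8.59, either way. A call with a gripper value outside its range is refused whole. The fingers move at their own pace and stop on an object; the grip force is fixed at half the most. Time passes only in rows, so rows that do not move let the fingers close. It gives the time, the measured TCP pose, the force and the opening at its end, in the units of the state.
- get_state(): the state, without advancing time (a new reading comes with each control period).
- camera(name): name is "scene" or "top" or "wrist"; returns the picture (384x512x3 uint8, blue, green, red); there is no depth.
- camera_info(name): a dict with "vfov" (degrees; the focal length in pixels is half the picture's height over the tangent of half this angle, whatever the lens; pixels are square), "cx", "cy" (the principal point, pixels), "distortion" ([k1, k2, p1, p2, k3] as OpenCV has them; the pictures are not rectified), "extrinsics" (4x4, takes a point from world to camera coordinates); the wrist camera has in their place "mount" (4x4, takes a point from camera to tool coordinates, whose origin is the TCP and whose axes are the flange's). Camera axes: x right, y down, z forward; pixel columns grow to the right and rows downward; lengths in m; the calibration is good to about 2 mm. A picture is of the moment at which its call begins: read the wrist's pose just before it. camera_info takes no time and is no camera call.
- finish_job(): hands the job in, once; it reports no verdict.
Trained networks look in the newest picture that a camera, given by its name, has taken for a name from the list of things; names that differ only in an ending like _2 or _b are one class to them, and where a whole thing is asked for, a point or a joint stands for the part that bears it (a point fixed in the world has none). Each returns a list of dicts, best first, with "score" (0 to 1); they miss things now and then, are a little off and sometimes report something else, mostly with a low value. They report only what shows in the picture. A call takes as long as a camera call. They do not tell look-alikes from the thing itself.
- find_in(camera, thing): "uv" ([column, row] in pixels, amid what is visible of it).
- outline_of(camera, thing): "mask" (384x512 bool, what is visible of it) and "uv" ([column, row] in pixels, amid what is visible of it).
The state is a dict: "t": time; "joints": joint angles; "dq": joint speeds; "tau": joint torques, N m; "tool_pos": TCP position; "orientation": TCP orientation; "force": force on the tool from outside, world axes, zero at the start; "wrist_torque": the same for the moment, N m; "gripper_width": finger opening in m.
Only numpy, scipy, OpenCV 4.12 (cv2) and the standard library are available. Lean on these libraries where they do the work, as an engineer would, in place of code of your own. Each camera call takes 0.05 s, during which the arm holds its last target. There are 200 camera calls.

## Task

Demagnetise the steel ball: pick up its brass carrier dish by the black bar and press the dish squarely onto the middle of the blue sprung pad, bar in line with the white guide lines, until the pad is fully down for a moment. Then lift it straight up about 9 cm with the bar still in line with the guide lines, and up there turn it a quarter turn, either way, so that the bar lies square across the lines. Keep the dish level and the loose ball in its middle all the way, leave the other things where they are, and finish still holding the dish level and still up there over the pad.

Things in the scene. Friction and masses are not known exactly. Their poses are not given: they have to be found in the camera images.
- dish_bar (a point): middle of the black carrying bar of the dish, the place to grip it: a straight bar 66 mm long (along this frame's y), 14 mm wide (along x, flat sides to grip) and 16 mm high, its middle 66 mm above the dish's underside; a bright steel rod bends down from each end to the rim (rods 99 mm apart along y). The space under the bar is open: the top of the ball is 37 mm below the bar's middle. Dish, bar and ball weigh about 0.2 kg; z is up
- dish: brass carrier dish, round, 102 mm across the rim, rim 21 mm high, flat round foot 60 mm across; hollow is a shallow cone, slope 9 degrees out to 30 mm radius and 20 degrees beyond, so that the ball returns to the middle by itself after small tilts or jolts. Loose. Origin at the centre of its underside, y along the carrying bar, z up
- dish_foot (a point): centre of the dish's flat underside, same axes as the dish
- ball_center (a point): centre of the loose shiny steel ball, 20 mm across, 33 g, that lies in the middle of the dish, its centre 18 mm above the dish's underside
- demag: demagnetiser: fixed grey housing, 120 mm (its x) by 190 mm (its y, the long side), 46 mm high, round blue pad in the middle of its top; two white guide lines on the top run along its long side (y), one on either side of the pad. Origin at the centre of its underside, z up
- pad_rest (a point): centre of the top face of the blue pad when it is not pressed: 59 mm above the worktop, 13 mm above the housing; the pad is 88 mm across and sinks 8 mm; axes of the housing
- pad (a joint): how far the blue pad is pressed down: 0 at rest, 0.008 m fully down against its stop. The spring takes about 4 N to start and 9.5 N fully down, so the dish's own weight does not press it; it springs back
- jar_c (a point): clear jar with a white lid, 60 mm across, 80 mm high, loose bystander: centre
- pot_c (a point): round blue and tan cream pot, 67 mm across, 26 mm high, loose bystander: centre
- lid_c (a point): flat teal jar lid, 61 mm across, 11 mm high, loose bystander: centre
- tape_c (a point): roll of tan tape lying flat, 104 mm across, 25 mm high, loose bystander: centre
There are look-alikes about, which are no part of the job. There is more than one size of the dish; the one meant has the size given above.

How it is judged:
On the way, in this order (a step that is already met when the one before it is completed fails the run):
1. the held dish presses the pad fully down, centred within 20 mm, bar in line with the guide lines within 10 degrees (contact force between dish and the fingers above 1 N and horizontal distance between dish_foot and pad_rest below 0.02 m and angle between the y axis of dish and the y axis of demag, either way round below 0.17 rad and value of joint pad above 0.007 m), for 0.2 s.
2. the dish is lifted at least 60 mm clear of the pad, over it within 50 mm, bar still in line with the guide lines within 10 degrees (contact force between dish and the fingers above 1 N and z of dish_foot in the frame of pad_rest above 0.06 m and angle between the y axis of dish and the y axis of demag, either way round below 0.17 rad and horizontal distance between dish_foot and pad_rest below 0.05 m), for 0.1 s.
3. the dish, held up over the pad, is turned until the bar lies across the guide lines within 7 degrees (contact force between dish and the fingers above 1 N and z of dish_foot in the frame of pad_rest above 0.06 m and angle between the x axis of dish and the y axis of demag, either way round below 0.12 rad), for 0.2 s.
At the end, for the whole second after the job is handed in: the fingers hold the dish still, 60 to 160 mm above the released pad and within 50 mm of being over its centre, bar across the guide lines within 7 degrees, level within 6 degrees, ball within 10 mm of the dish's middle; the pad is back up (all of step 3 and z of dish_foot in the frame of pad_rest below 0.16 m and horizontal distance between dish_foot and pad_rest below 0.05 m and angle between dish's own z axis and vertical below 0.1 rad and horizontal distance between ball_center and dish below 0.01 m and z of ball_center in the frame of dish below 0.024 m and linear speed of dish below 0.03 m/s and value of joint pad below 0.002 m); the arm keeps its last pose, push and grip.
It fails at once if the ball runs more than 22 mm from the middle of the dish or leaves it (horizontal distance between ball_center and dish above 0.022 m or z of ball_center in the frame of dish above 0.035 m).
It fails at once if the dish is tilted by more than 11 degrees (angle between dish's own z axis and vertical above 0.2 rad).
It fails at once if a bystander is moved by more than 30 mm (distance of any of jar_c, pot_c, lid_c, tape_c from where it was at the start of the episode above 0.03 m).
It also fails if it takes over 64 s, if anything falls off the work surface, if the arm or the gripper's body presses on something with over 40 N, if the wrist force passes 120 N, or if a joint passes its speed limit or range.

## Working session

There is one attempt and no reset: what is moved stays moved. The work goes in short steps, Python scripts to look and compute and a tool call to move; the robot and the scene stay as the last step left them, time stands still between calls to the robot, and variables do not carry over. Pictures are saved under pics/ and viewed, about 8 in all and at most 12, crops included, and the job is handed in when it is done.

Besides the shell and the picture viewer there is one more tool, called after "Call:" as name(argument=value, ...), one argument or row to a line, values as JSON. arm_command: Moves the arm, as the interface text tells. Its arguments: {"type":"object","properties":{"plan":{"type":"array","items":{"type":"number"}}},"required":["plan"]}

```bash
mkdir -p pics
cat > h.py <<'E'
from plant import *
import numpy as np, cv2
from scipy.spatial.transform import Rotation as R
def KD(n):
    i=camera_info(n); f=192/np.tan(np.radians(i["vfov"])/2)
    return np.array([[f,0,i["cx"]],[0,f,i["cy"]],[0,0,1]]),np.array(i["distortion"],float),i
def c2w(n,st=None):
    K,D,i=KD(n)
    if n!="wrist": return np.linalg.inv(np.array(i["extrinsics"]))
    st=st or get_state(); T=np.eye(4); T[:3,:3]=R.from_rotvec(st["orientation"]).as_matrix(); T[:3,3]=st["tool_pos"]
    return T@np.array(i["mount"])
def at_z(n,uv,z,T=None):
    K,D,i=KD(n); T=c2w(n) if T is None else T
    p=cv2.undistortPoints(np.array(uv,float).reshape(-1,1,2),K,D)[:,0]
    d=np.c_[p,np.ones(len(p))]@T[:3,:3].T; o=T[:3,3]
    return o+d*((z-o[2])/d[:,2])[:,None]
def proj(n,P,T=None):
    K,D,i=KD(n); T=np.linalg.inv(c2w(n) if T is None else T)
    return cv2.projectPoints(np.array(P,float).reshape(-1,3),cv2.Rodrigues(T[:3,:3])[0],T[:3,3],K,D)[0][:,0]
E
python3 - <<'E'
from h import *
a=[]
for n in("scene","top"):
    im=camera(n); cv2.imwrite(f"pics/{n}0.png",im); a.append(im)
    for th,z in(("dish",.02),("dish_bar",.066),("ball_center",.018),("demag",.046),("pad_rest",.059),("jar_c",.04),("pot_c",.02),("lid_c",.01),("tape_c",.02)):
        for r in find_in(n,th)[:4]: print(n,th,round(r["score"],2),np.round(r["uv"]),at_z(n,r["uv"],z).round(3))
cv2.imwrite("pics/both0.png",np.vstack(a)[:, :])
print(c2w("top").round(3), KD("top")[0]); s=get_state(); print(s["t"],s["tool_pos"],s["orientation"],camera_info("wrist")["mount"])
E
```

```text
scene dish 0.87 [277. 235.] [[ 0.53  -0.164  0.02 ]]
scene dish 0.74 [306. 219.] [[ 0.641 -0.143  0.02 ]]
scene dish 0.55 [252. 202.] [[0.536 0.008 0.02 ]]
scene dish_bar 0.82 [309. 222.] [[ 0.612 -0.201  0.066]]
scene dish_bar 0.74 [254. 202.] [[ 0.513 -0.049  0.066]]
scene dish_bar 0.61 [274. 237.] [[ 0.495 -0.212  0.066]]
scene demag 0.69 [228. 171.] [[0.522 0.169 0.046]]
scene jar_c 0.66 [295. 176.] [[0.712 0.046 0.04 ]]
scene pot_c 0.79 [342. 237.] [[ 0.692 -0.258  0.02 ]]
scene lid_c 0.63 [322. 290.] [[ 0.537 -0.39   0.01 ]]
scene lid_c 0.2 [280. 235.] [[ 0.544 -0.159  0.01 ]]
scene tape_c 0.66 [180. 149.] [[0.438 0.426 0.02 ]]
scene tape_c 0.45 [298. 174.] [[0.744 0.077 0.02 ]]
top dish 0.69 [312. 209.] [[ 0.527 -0.173  0.02 ]]
top dish 0.58 [266. 214.] [[ 0.51  -0.007  0.02 ]]
top dish 0.58 [303. 177.] [[ 0.643 -0.141  0.02 ]]
top dish_bar 0.68 [268. 210.] [[ 0.518 -0.014  0.066]]
top dish_bar 0.66 [315. 209.] [[ 0.524 -0.179  0.066]]
top dish_bar 0.56 [306. 180.] [[ 0.628 -0.149  0.066]]
top demag 0.57 [211. 207.] [[0.529 0.188 0.046]]
top pad_rest 0.66 [214. 204.] [[0.541 0
[... 173 characters left out ...]
_c 0.8 [368. 208.] [[ 0.534 -0.38   0.01 ]]
top tape_c 0.67 [149. 230.] [[0.444 0.417 0.02 ]]
[[ 0.012 -0.995  0.097  0.444]
 [-1.    -0.01   0.02  -0.011]
 [-0.019 -0.097 -0.995  1.538]
 [ 0.     0.     0.     1.   ]] [[420.76037645   0.         258.76519987]
 [  0.         420.76037645 191.02433669]
 [  0.           0.           1.        ]]
1.0 [0.23735729 0.60511458 0.40470598] [5.83718500e-01 3.08684684e+00 6.25583727e-05] [[-1.52315529e-04 -9.62122911e-01 -2.72615995e-01  7.64925562e-02]
 [ 9.99999869e-01 -1.35037906e-05 -5.11060264e-04  1.66671921e-03]
 [ 4.88021440e-04 -2.72616037e-01  9.62122787e-01  2.00765263e-02]
 [ 0.00000000e+00  0.00000000e+00  0.00000000e+00  1.00000000e+00]]
```

View pics/top0.png

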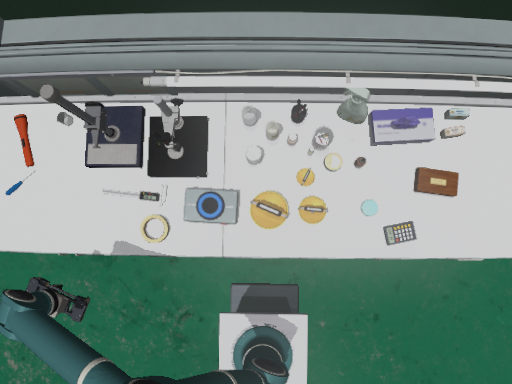

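View pics/scene0.png

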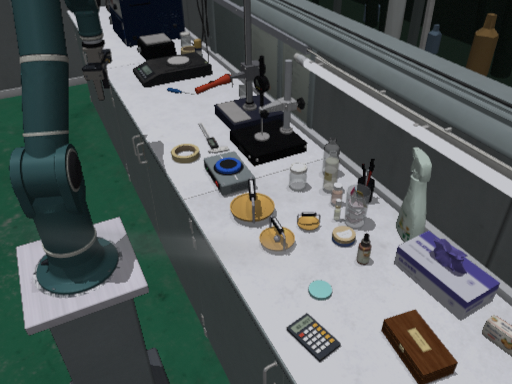

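The image shows three brass dishes in the top picture: large at (269,209), middle at (313,209) and small at (306,177). I'll check their rim sizes and confirm with a crop.

Run:
```python
from h import *
im=camera("top")
for th,z in(("dish",.02),("demag",.046),("pad_rest",.059)):
    for r in outline_of("top",th)[:4]:
        v,u=np.nonzero(r["mask"]); P=at_z("top",np.c_[u,v],z)[:,:2].astype(np.float32)
        c,s,a=cv2.minAreaRect(P); print(th,round(r["score"],2),r["uv"],"rect",np.round(c,3),np.round(s,3),round(a,1))
hsv=cv2.cvtColor(im,cv2.COLOR_BGR2HSV)
def comp(m,z,lab,x0,x1,y0,y1):
    m=m.astype(np.uint8); m2=np.zeros_like(m); m2[y0:y1,x0:x1]=m[y0:y1,x0:x1]
    n,l,st,ce=cv2.connectedComponentsWithStats(m2)
    for k in range(1,n):
        if st[k,4]<8: continue
        v,u=np.nonzero(l==k); P=at_z("top",np.c_[u,v],z)[:,:2].astype(np.float32); c,s,a=cv2.minAreaRect(P)
        print(lab,ce[k].round(1),st[k,4],np.round(c,3),np.round(s,3),round(a,1))
comp(cv2.inRange(hsv,(15,120,100),(35,255,255))>0,.02,"brass",240,335,160,240)
comp(hsv[...,2]<60,.068,"black",240,335,160,240)
comp(cv2.inRange(hsv,(95,180,60),(125,255,255))>0,.059,"blue",180,245,180,230)
c=im[155:240,175:345]; cv2.imwrite("pics/crop1.png",cv2.resize(c,None,fx=4.6,fy=4.6,interpolation=cv2.INTER_CUBIC))
```

```text
dish 0.97 [313.6, 210.3] rect [ 0.526 -0.174] [0.098 0.094] 63.7
dish 0.83 [269.2, 207.1] rect [ 0.523 -0.017] [0.13  0.134] 0.6
dish 0.69 [305.2, 176.9] rect [ 0.646 -0.147] [0.055 0.062] 0.6
demag 0.57 [210.0, 207.9] rect [0.535 0.19 ] [0.188 0.124] 87.4
pad_rest 0.62 [212.5, 201.7] rect [0.535 0.187] [0.189 0.121] 86.9
brass [266.6 220. ] 195 [ 0.489 -0.008] [0.115 0.05 ] 73.2
```

View pics/crop1.png

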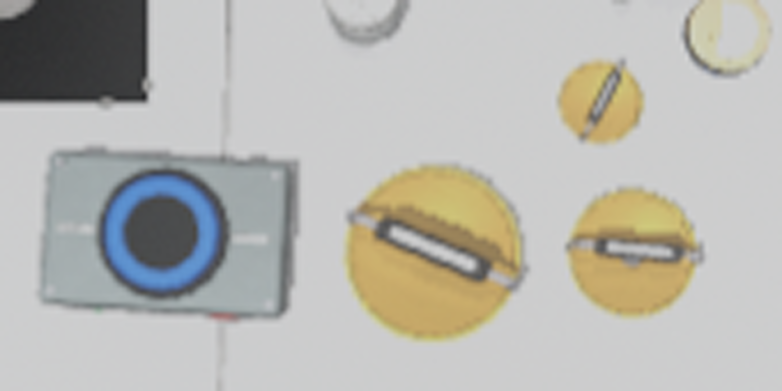

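The top crop shows three dishes. The large one at (269,209) has a rim of about 132 mm, the small one at (305,177) about 60 mm, and the middle one at (313,209) about 98 mm. The middle one fits the 102 mm given. It sits near (0.526,-0.174), and the demagnetiser is near (0.535,0.187) with its long side roughly along world y. I'm moving the wrist camera above the dish.

Call:
arm_command(
  plan=[1.7,-4.58,0,0,0,-4.06,6,1.7,-4.58,0,0,0,-4.06,6,1.7,-4.58,0,0,0,-4.06,6,1.7,-4.58,0,0,0,-4.06,6,1.7,-4.58,0,0,0,-4.06,6],
)

```text
t: 1.7
tool_pos: [0.3228, 0.3742, 0.4049]
orientation: [1.123, 2.934, 0.001]
force: [0.7, -0.3, 1.2]
gripper_width: 0.0601
```

Call:
arm_command(
  plan=[1.7,-4.58,0,0,0,-4.06,6,1.7,-4.58,0,0,0,-4.06,6,1.7,-4.58,0,0,0,-4.06,6,1.7,-4.58,0,0,0,-4.06,6,1.7,-4.58,0,0,0,-4.06,6],
)

```text
t: 2.2
tool_pos: [0.4077, 0.1452, 0.4052]
orientation: [1.622, 2.69, 0.002]
force: [-0.3, 0.1, 0.9]
gripper_width: 0.0598
```

Call:
arm_command(
  plan=[1.7,-4.58,0,0,0,-4.06,6,1.7,-4.58,0,0,0,-4.06,6,1.7,-4.58,0,0,0,-4.06,6,1.7,-4.58,0,0,0,-4.06,6,1.7,-4.58,0,0,0,-4.06,6],
)

```text
t: 2.7
tool_pos: [0.4927, -0.0838, 0.4052]
orientation: [2.07, 2.362, 0.002]
force: [0.7, 1.0, -0.4]
gripper_width: 0.0602
```

Call:
arm_command(
  plan=[1.7,-4.58,0,0,0,-4.06,6,1.7,-4.58,0,0,0,-4.06,6,0,0,0,0,0,0,6],
)

```text
t: 3.0
tool_pos: [0.5267, -0.1798, 0.4052]
orientation: [2.238, 2.198, -0.004]
force: [-0.8, 0.1, -0.5]
gripper_width: 0.0601
```

```bash
cat > look.py <<'E'
from h import *
import sys
s=get_state(); T=c2w("wrist",s); im=camera("wrist"); print(s["t"],s["tool_pos"],np.degrees(R.from_rotvec(s["orientation"]).as_euler("xyz")).round(2),s["joints"],s["force"],s["gripper_width"])
print("tool y axis deg",np.degrees(np.arctan2(*R.from_rotvec(s["orientation"]).as_matrix()[[1,0],1])))
for th,z in(("dish_bar",.074),("dish",.021),("demag",.046),("pad_rest",.059),("ball_center",.018)):
    for r in outline_of("wrist",th)[:3]:
        v,u=np.nonzero(r["mask"]); P=at_z("wrist",np.c_[u,v],z,T)[:,:2].astype(np.float32); c,w,a=cv2.minAreaRect(P)
        print(th,round(r["score"],2),np.round(r["uv"]),np.round(c,4),np.round(w,3),round(a,1),P.mean(0).round(4))
cv2.imwrite(f"pics/{sys.argv[1]}.png",im)
E
python3 look.py w1
```

```text
3.0 [ 0.52674025 -0.17982063  0.40516386] [179.91   0.29  88.98] [-0.249173    0.34294197  0.64329619  1.86890722 -0.23636239  1.00395577
  0.47582651] [-0.84540846  0.09145487 -0.4863944 ] 0.06010565852020324
tool y axis deg -1.0151623680333977
dish_bar 0.87 [242.  44.] [ 0.5246 -0.0451] [0.083 0.12 ] 89.0 [ 0.5247 -0.0387]
dish_bar 0.76 [347. 148.] [ 0.6278 -0.1402] [0.056 0.057] 19.7 [ 0.6285 -0.1401]
dish_bar 0.7 [246. 171.] [ 0.5272 -0.1617] [0.087 0.087] 37.2 [ 0.527  -0.1614]
dish 0.97 [246.  43.] [ 0.5239 -0.0349] [0.097 0.141] 89.0 [ 0.524  -0.0278]
dish 0.68 [252. 174.] [ 0.5263 -0.1719] [0.101 0.101] 45.4 [ 0.5264 -0.1713]
dish 0.6 [346. 150.] [ 0.6444 -0.1466] [0.065 0.066] 17.4 [ 0.645  -0.1462]
```

View pics/w1.png

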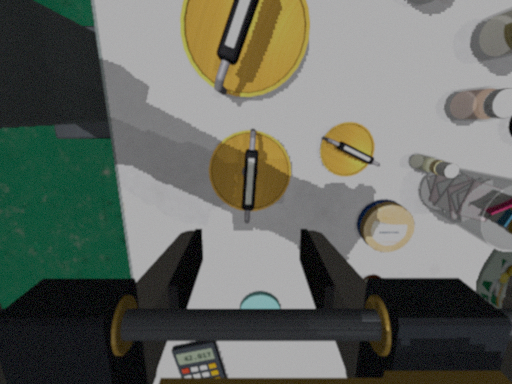

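The wrist view shows the target dish at (251,170) with a measured rim of 101 mm, confirming it is the right size. Its bar is nearly vertical in the picture at (250,180). Next I need the bar's direction.

Run:
```python
from h import *
im=cv2.imread("pics/w1.png"); T=c2w("wrist")
g=im.max(2); m=np.zeros(g.shape,np.uint8); m[142:216,236:264]=(g[142:216,236:264]<60); 
n,l,st,ce=cv2.connectedComponentsWithStats(m); k=1+st[1:,4].argmax(); print(st[k])
v,u=np.nonzero(cv2.morphologyEx((l==k).astype(np.uint8),cv2.MORPH_CLOSE,np.ones((9,9))))
P=at_z("wrist",np.c_[u,v],.07,T)[:,:2].astype(np.float32); print(cv2.minAreaRect(P)); print(at_z("wrist",[[253,130],[247.5,221]],.04,T))
w,V=np.linalg.eigh(np.cov(P.T)); print(P.mean(0),np.degrees(np.arctan2(V[1,1],V[0,1])))
```

```text
[242 150  16  61 388]
((0.5254570841789246, -0.161862313747406), (0.06595435738563538, 0.014288733713328838), 86.23490905761719)
[[ 0.53003648 -0.1102346   0.04      ]
 [ 0.52299205 -0.2186402   0.04      ]]
[ 0.5258326  -0.16053842] 85.5789022863694
```

Run:
```python
from h import *
T=c2w("wrist"); print(T.round(3)); print(proj("wrist",[[.5264,-.172,.021],[.5264,-.172,.07],[.5264,-.162,.07],[.5264,-.223,.021],[.5264,-.121,.021]],T)); print(at_z("wrist",[[250,180],[251,171],[251,131],[251,211]],.07,T),at_z("wrist",[[250,180],[251,171],[251,131],[251,211]],.021,T),KD("wrist")[:2])
```

```text
[[ 1.    -0.005 -0.001  0.528]
 [-0.005 -0.962 -0.272 -0.094]
 [ 0.     0.272 -0.962  0.385]
 [ 0.     0.     0.     1.   ]]
[[250.10419071 180.30321031]
 [250.01877385 189.85605564]
 [249.96558363 180.8138408 ]
 [250.32752678 219.13183809]
 [249.86363274 138.47064033]]
[[ 0.52644206 -0.16110837  0.07      ]
 [ 0.52756199 -0.15134018  0.07      ]
 [ 0.52776238 -0.10978076  0.07      ]
 [ 0.52734639 -0.19606113  0.07      ]] [[ 0.52627298 -0.17161552  0.021     ]
 [ 0.52756731 -0.16032624  0.021     ]
 [ 0.5277989  -0.11229526  0.021     ]
 [ 0.52731813 -0.21201107  0.021     ]] (array([[299.37016608,   0.        , 250.77551603],
       [  0.        , 299.37016608, 199.14076163],
       [  0.        ,   0.        ,   1.        ]]), array([-0.00265509,  0.        ,  0.        ,  0.        ,  0.        ]))
```

Call:
arm_command(
  plan=[0,0,-5,0,0,-3,6,0,0,-5,0,0,0,6,0,0,0,0,0,0,6,0,0,0,0,0,0,6],
)

```text
t: 3.7
tool_pos: [0.5266, -0.1729, 0.3052]
orientation: [-2.285, -2.155, 0.001]
force: [1.1, -0.3, 0.7]
gripper_width: 0.0599
```

```bash
python3 look.py w2
python3 - <<'E'
from h import *
for k in range(4):
    s=get_state(); print(s["tool_pos"],s["t"],np.degrees(np.arctan2(*R.from_rotvec(s["orientation"]).as_matrix()[[1,0],1]))); camera("wrist")
im=cv2.imread("pics/w2.png"); T=c2w("wrist")
c=proj("wrist",[[.526,-.172,.07]],T)[0]; print("exp",c)
u0,v0=c.astype(int); g=im.max(2); m=np.zeros(g.shape,np.uint8); sl=np.s_[max(0,v0-60):v0+60,u0-30:u0+30]; m[sl]=g[sl]<60
n,l,st,ce=cv2.connectedComponentsWithStats(m); k=1+st[1:,4].argmax(); print(st[k])
v,u=np.nonzero(cv2.morphologyEx((l==k).astype(np.uint8),cv2.MORPH_CLOSE,np.ones((11,11))))
P=at_z("wrist",np.c_[u,v],.072,T)[:,:2].astype(np.float32); print(cv2.minAreaRect(P)); 
w,V=np.linalg.eigh(np.cov(P.T)); print(P.mean(0),np.degrees(np.arctan2(V[1,1],V[0,1])))
E
```

```text
3.7 [ 0.5265686  -0.17286698  0.3052295 ] [-179.94   -0.     86.63] [-0.20116789  0.47860021  0.58424163  1.9509967  -0.35602253  0.8155415
  0.52070094] [ 1.06504382 -0.33771435  0.67343551] 0.059856896527740844
tool y axis deg -3.366127010522456
dish_bar 0.94 [247. 199.] [ 0.5258 -0.1583] [0.086 0.081] 43.4 [ 0.5276 -0.1562]
dish_bar 0.71 [381. 166.] [ 0.6234 -0.1354] [0.056 0.053] 15.1 [ 0.6224 -0.1356]
dish_bar 0.68 [231.  44.] [ 0.524  -0.0563] [0.06  0.113] 86.6 [ 0.5243 -0.0509]
dish 0.78 [236.  42.] [ 0.5221 -0.0462] [0.074 0.142] 86.6 [ 0.5225 -0.0398]
dish 0.71 [250. 201.] [ 0.5248 -0.1739] [0.106 0.101] 42.5 [ 0.5266 -0.1714]
dish 0.59 [381. 166.] [ 0.6471 -0.1454] [0.072 0.066] 13.6 [ 0.6449 -0.1458]
[ 0.52691506 -0.17359969  0.30660165] 4.0 -3.4273990370970204
[ 0.52676647 -0.17356229  0.30620452] 4.05 -3.4296923062242293
[ 0.52664022 -0.1735305   0.30584633] 4.1 -3.4325653257905397
[ 0.52653303 -0.17351301  0.30552201] 4.15 -3.4358560704390784
exp [248.65103077 219.06366566]
[241 175  20  85 855]
((0.5273502469062805, -0.1710987091064453), (0.06697794795036316, 0.014101256616413593), 86.0403060913086)
[ 0.5274153  -0.16951144] 84.88066277260512
```

View pics/w2.png

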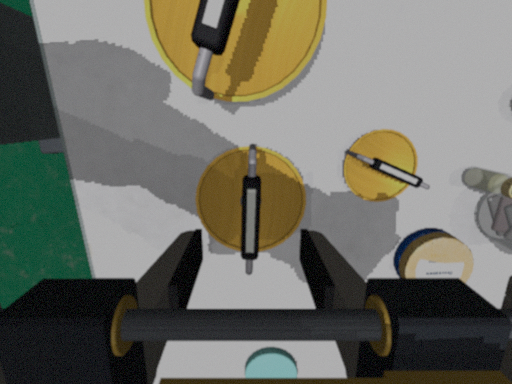

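The dish and bar are clear at (250,205), and the two measurements agree: bar at about (0.527,-0.171), at 86°. I'm going down and closing.

Call:
arm_command(
  plan=[0,0.25,-3.5,0,0,-0.5,6,0,0,-2.3,0,0,0,6,0,0,-1,0,0,0,6,0,0,0,0,0,0,6,0,0,0,0,0,0,4],
)

```text
t: 4.7
tool_pos: [0.5267, -0.1714, 0.2374]
orientation: [2.296, 2.143, 0.001]
force: [0.9, -0.6, -1.1]
gripper_width: 0.054
```

Call:
arm_command(
  plan=[0,0,0,0,0,0,2.5,0,0,0,0,0,0,1.8,0,0,0,0,0,0,1,0,0,0,0,0,0,0.5,0,0,0,0,0,0,0.5],
)

```text
t: 5.2
tool_pos: [0.5264, -0.171, 0.2369]
orientation: [2.296, 2.144, 0.0]
force: [-0.9, 0.0, 1.2]
gripper_width: 0.0142
```

```bash
python3 look.py w3
```

```text
5.2 [ 0.52640741 -0.17097564  0.23688615] [179.98  -0.    86.06] [-0.14896433  0.58392829  0.51773707  1.98125508 -0.444089    0.68829914
  0.57791727] [-0.85054644  0.03053836  1.16305513] 0.014210484010180123
tool y axis deg -3.94105439243724
dish_bar 0.83 [223.  41.] [ 0.5245 -0.0662] [0.04 0.1 ] 86.0 [ 0.5241 -0.0624]
dish_bar 0.68 [422. 182.] [ 0.6158 -0.1359] [0.047 0.059] 30.2 [ 0.6144 -0.1312]
dish_bar 0.6 [246. 215.] [ 0.5282 -0.1505] [0.074 0.073] 40.3 [ 0.5287 -0.1443]
dish 0.92 [252. 217.] [ 0.5269 -0.1715] [0.101 0.1  ] 40.3 [ 0.5272 -0.1633]
dish 0.66 [422. 187.] [ 0.6464 -0.1515] [0.065 0.079] 29.4 [ 0.6449 -0.1454]
dish 0.62 [227.  39.] [ 0.5215 -0.0563] [0.054 0.138] 86.0 [ 0.5209 -0.051 ]
```

View pics/w3.png

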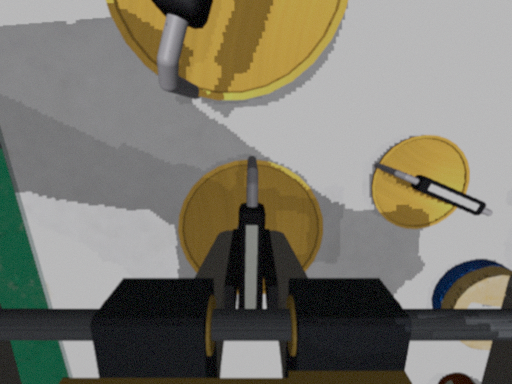

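The jaws closed on the bar: width 14.2 mm, TCP over the dish centre. I'm lifting smoothly.

Call:
arm_command(
  plan=[0,0,0.4,0,0,0,0.5,0,0,0.8,0,0,0,0.5,0,0,1.2,0,0,0,0.5,0,0,1.6,0,0,0,0.5,0,0,2,0,0,0,0.5],
)

```text
t: 6.0
tool_pos: [0.5262, -0.171, 0.298]
orientation: [-2.297, -2.143, 0.0]
force: [0.9, -0.1, -1.8]
gripper_width: 0.0142
```

Call:
arm_command(
  plan=[0,0,2,0,0,0,0.5,0,0,2,0,0,0,0.5,0,0,1.6,0,0,0,0.5,0,0.2,1.2,0,0,0,0.5,0,0.5,0.8,0,0,0,0.5],
)

```text
t: 6.5
tool_pos: [0.5263, -0.1642, 0.3744]
orientation: [2.296, 2.142, 0.002]
force: [0.4, 0.4, -1.7]
gripper_width: 0.014
```

Call:
arm_command(
  plan=[0,0.8,0.4,0,0,0,0.5,0,1.1,0,0,0,0,0.5,0,1.4,0,0,0,0,0.5,0,1.7,0,0,0,0,0.5,0,2,0,0,0,0,0.5],
)

```text
t: 7.0
tool_pos: [0.5261, -0.0925, 0.3759]
orientation: [-2.296, -2.143, 0.002]
force: [0.0, 0.0, -1.7]
gripper_width: 0.0139
```

Call:
arm_command(
  plan=[0,2,0,0,0,0,0.5,0,2,0,0,0,0,0.5,0,2,0,0,0,0,0.5,0,2,0,0,0,0,0.5,0,2,0,0,0,0,0.5],
)

```text
t: 7.5
tool_pos: [0.5259, 0.0081, 0.3759]
orientation: [-2.294, -2.144, 0.002]
force: [0.3, 0.0, -1.8]
gripper_width: 0.0141
```

Call:
arm_command(
  plan=[0,2,0,0,0,0,0.5,0,1.7,0,0,0,0,0.5,0,1.4,0,0,0,0,0.5,0,1.1,0,0,0,0,0.5,0,0.8,0,0,0,0,0.5],
)

```text
t: 8.0
tool_pos: [0.5262, 0.0772, 0.3764]
orientation: [-2.295, -2.145, 0.001]
force: [1.0, 0.3, -2.0]
gripper_width: 0.0135
```

Call:
arm_command(
  plan=[0,0.5,0,0,0,0,0.5,0,0.2,0,0,0,0,0.5,0,0,0,0,0,0,0.5,0,0,0,0,0,0,0.5,0,0,0,0,0,0,0.5],
)

```text
t: 8.5
tool_pos: [0.5264, 0.0824, 0.3768]
orientation: [2.297, 2.143, -0.0]
force: [-0.5, -0.4, -2.2]
gripper_width: 0.0137
```

```bash
python3 look.py w4
```

```text
8.5 [0.52641364 0.08241706 0.37675274] [1.7999e+02 1.0000e-02 8.6000e+01] [-0.68809496  0.32727378  0.57217567  1.94712812 -0.2190322   0.92799035
 -0.07755559] [-0.52967519 -0.41032006 -2.20633497] 0.013661051368547407
tool y axis deg -3.995522460924737
dish_bar 0.71 [249. 214.] [0.5238 0.0465] [0.147 0.145] 40.6 [0.5247 0.0587]
dish_bar 0.66 [262. 302.] [ 0.536  -0.0399] [0.128 0.02 ] 45.1 [ 0.541  -0.0395]
demag 0.56 [251.  80.] [0.5356 0.1805] [0.161 0.122] 86.9 [0.5363 0.1896]
pad_rest 0.86 [252.  83.] [0.5356 0.1797] [0.155 0.115] 87.2 [0.5365 0.1884]
```

View pics/w4.png

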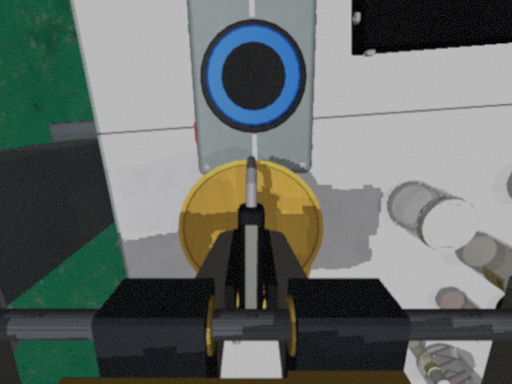

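The pad is at (254,76), with the guide lines just above and below it. The dish hangs level. Now an exact fit of the pad and the housing direction.

Run:
```python
from h import *
im=cv2.imread("pics/w4.png"); T=c2w("wrist"); hsv=cv2.cvtColor(im,cv2.COLOR_BGR2HSV)
m=cv2.inRange(hsv,(95,150,80),(125,255,255)); m[160:]=0; m[:,:180]=0; m[:,330:]=0
c=max(cv2.findContours(m,cv2.RETR_EXTERNAL,cv2.CHAIN_APPROX_NONE)[0],key=cv2.contourArea)
P=at_z("wrist",c[:,0],.059,T)[:,:2].astype(np.float32); print("blue",cv2.minEnclosingCircle(P),cv2.fitEllipse(P))
r=[x for x in outline_of("wrist","demag")][:1]
for lab,cols in(("L",(185,210)),("R",(300,325))):
    pts=[]
    g=cv2.cvtColor(im,cv2.COLOR_BGR2GRAY).astype(float)
    for v in list(range(5,115))+list(range(140,158)) if lab=="R" else list(range(5,120)):
        d=np.abs(np.diff(cv2.GaussianBlur(g,(5,5),1)[v,cols[0]:cols[1]])); pts.append((cols[0]+d.argmax()+.5,v))
    Q=at_z("wrist",pts,.046,T)[:,:2].astype(np.float32); l=cv2.fitLine(Q,cv2.DIST_HUBER,0,.01,.01).ravel(); print(lab,np.degrees(np.arctan2(l[1],l[0])),l)
w=(hsv[...,2]>205)&(hsv[...,1]<30)
for a,b in((0,20),(132,158)):
    v,u=np.nonzero(w[a:b,235:275]); Q=at_z("wrist",np.c_[u+235,v+a],.046,T); print(len(u),Q.mean(0) if len(u) else 0)
s=get_state(); print(s["tool_pos"],s["t"])
```

```text
blue ((0.537222683429718, 0.19398605823516846), 0.04420239105820656) ((0.5370378494262695, 0.19406484067440033), (0.08682548999786377, 0.08694934844970703), 3.6400182247161865)
L -83.78498 [ 0.10825983 -0.9941226   0.48498353  0.21583585]
R 87.824646 [0.03795792 0.9992793  0.5947292  0.18362296]Traceback (most recent call last):
  File "<stdin>", line 15, in <module>
  File "h.py", line 14, in at_z
    p=cv2.undistortPoints(np.array(uv,float).reshape(-1,1,2),K,D)[:,0]
      ~~~~~~~~~~~~~~~~~~~^^^^^^^^^^^^^^^^^^^^^^^^^^^^^^^^^^^^^^^^
cv2.error: OpenCV(4.12.0) /io/opencv/modules/calib3d/src/undistort.dispatch.cpp:347: error: (-215:Assertion failed) CV_IS_MAT(_src) && CV_IS_MAT(_dst) && (_src->rows == 1 || _src->cols == 1) && (_dst->rows == 1 || _dst->cols == 1) && _src->cols + _src->rows - 1 == _dst->rows + _dst->cols - 1 && (CV_MAT_TYPE(_src->type) == CV_32FC2 || CV_MAT_TYPE(_src->type) == CV_64FC2) && (CV_MAT_TYPE(_dst->type) == CV_32FC2 || CV_MAT_TYPE(_dst->type) == CV_64FC2) in function 'cvUndistortPointsInternal'
```

Pad fits at (0.537,0.194), measured diameter 87 mm (88 given). The housing axis is about 87°. I'm moving over it.

Call:
arm_command(
  plan=[0,0.3,0,0,0,0,0.5,0.1,0.7,0,0,0,0.2,0.5,0.1,1.1,0,0,0,0.2,0.5,0.1,1.4,0,0,0,0.2,0.5,0.1,1.5,0,0,0,0.2,0.5],
)

```text
t: 9.35
tool_pos: [0.5304, 0.1347, 0.3767]
orientation: [-2.28, -2.161, -0.0]
force: [-0.5, 0.3, -2.4]
gripper_width: 0.0138
```

Call:
arm_command(
  plan=[0.2,1.5,0,0,0,0.2,0.5,0.2,1.4,0,0,0,0.2,0.5,0.1,1.2,0,0,0,0,0.5,0.1,0.9,0,0,0,0,0.5,0.05,0.6,0,0,0,0,0.5],
)

```text
t: 9.85
tool_pos: [0.5369, 0.19, 0.3766]
orientation: [2.273, 2.168, -0.0]
force: [0.1, 0.0, -1.5]
gripper_width: 0.0138
```

Call:
arm_command(
  plan=[0,0.4,0,0,0,0,0.5,0,0.15,0,0,0,0,0.5,0,0,-0.4,0,0,0,0.5,0,0,-0.8,0,0,0,0.5,0,0,-1.1,0,0,0,0.5],
)

```text
t: 10.35
tool_pos: [0.537, 0.194, 0.3532]
orientation: [2.275, 2.167, 0.001]
force: [0.2, -0.3, -1.5]
gripper_width: 0.0137
```

Call:
arm_command(
  plan=[0,0,-1.1,0,0,0,0.5,0,0,-1,0,0,0,0.5,0,0,-0.6,0,0,0,0.5,0,0,-0.3,0,0,0,0.5,0,0,0,0,0,0,0.5],
)

```text
t: 10.85
tool_pos: [0.5369, 0.1945, 0.3232]
orientation: [-2.274, -2.168, 0.001]
force: [0.4, -0.1, -1.9]
gripper_width: 0.0137
```

Run:
```python
from h import *
n=0
ims=[]
for c in("top","scene"):
    im=camera(c); x=im[165:240,170:260] if c=="top" else im[120:210,180:290]
    ims.append(cv2.resize(x,(400,380),interpolation=cv2.INTER_CUBIC))
s=get_state(); T=c2w("wrist",s); im=camera("wrist"); ims.append(cv2.resize(im,(506,380)))
cv2.imwrite("pics/w5.png",cv2.resize(np.hstack(ims[1:]),(800,336)))
print(s["t"],s["tool_pos"],s["force"],s["wrist_torque"],s["gripper_width"],np.degrees(np.arctan2(*R.from_rotvec(s["orientation"]).as_matrix()[[1,0],1])))
```

```text
10.95 [0.53708481 0.19450264 0.32394699] [ 0.72315985 -0.1372233  -1.89936302] [-0.06031927  0.07953354 -0.03913392] 0.013857592755246534 -2.7476363578035303
```

View pics/w5.png

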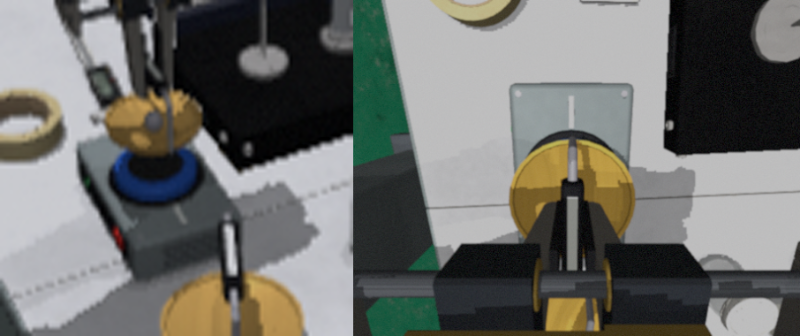

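The scene crop shows the dish level over the pad with the ball in the middle. In the wrist crop the bar continues the white guide line. I'm pressing down gently and watching the force.

Call:
arm_command(
  plan=[0,0,-0.4,0,0,0,0.5,0,0,-0.7,0,0,0,0.5,0,0,-0.7,0,0,0,0.5,0,0,-0.5,0,0,0,0.5,0,0,-0.3,0,0,0,0.5],
)

```text
t: 11.5
tool_pos: [0.5367, 0.1944, 0.2968]
orientation: [-2.274, -2.167, 0.002]
force: [-0.6, -1.0, -1.3]
gripper_width: 0.014
```

Call:
arm_command(
  plan=[0,0,-0.2,0,0,0,0.5,0,0,-0.2,0,0,0,0.5,0,0,-0.2,0,0,0,0.5,0,0,-0.2,0,0,0,0.5,0,0,-0.2,0,0,0,0.5],
)

```text
t: 12.0
tool_pos: [0.5368, 0.1944, 0.288]
orientation: [-2.274, -2.167, 0.0]
force: [-4.2, -1.0, 7.0]
gripper_width: 0.0138
```

Call:
arm_command(
  plan=[0,0,-0.1,0,0,0,0.5,0,0,-0.1,0,0,0,0.5,0,0,0,0,0,0,0.5],
)

```text
t: 12.3
tool_pos: [0.537, 0.1942, 0.2877]
orientation: [-2.273, -2.167, -0.001]
force: [-8.1, -3.0, 19.0]
gripper_width: 0.0134
```

Run:
```python
from h import *
s=get_state(); print(s["t"],s["tool_pos"],s["force"],s["wrist_torque"],np.degrees(R.from_rotvec(s["orientation"]).as_euler("xyz")))
```

```text
12.3 [0.53698727 0.19424891 0.28769633] [-8.08068183 -3.04385254 19.04864756] [-0.64583828  1.90434391  0.04039774] [-1.79963460e+02 -6.95025029e-02  8.72510827e+01]
```

Force rose sharply to about 21 N net with TCP z at 0.2877. That matches the predicted full-down height, so the pad is on its stop. I'll hold briefly, then lift straight up.

Call:
arm_command(
  plan=[0,0,0,0,0,0,0.5,0,0,0,0,0,0,0.5,0,0,0,0,0,0,0.5,0,0,0.2,0,0,0,0.5,0,0,0.3,0,0,0,0.5],
)

```text
t: 12.8
tool_pos: [0.5368, 0.1944, 0.2913]
orientation: [-2.274, -2.167, -0.0]
force: [-3.1, -0.9, 3.7]
gripper_width: 0.014
```

Call:
arm_command(
  plan=[0,0,0.3,0,0,0,0.5,0,0,0.3,0,0,0,0.5,0,0,0.5,0,0,0,0.5,0,0,0.8,0,0,0,0.5,0,0,1.1,0,0,0,0.5],
)

```text
t: 13.3
tool_pos: [0.5368, 0.1946, 0.3209]
orientation: [2.274, 2.168, -0.001]
force: [-0.9, 0.3, -1.0]
gripper_width: 0.0138
```

Call:
arm_command(
  plan=[0,0,1.3,0,0,0,0.5,0,0,1.5,0,0,0,0.5,0,0,1.4,0,0,0,0.5,0,0,1.1,0,0,0,0.5,0,0,0.8,0,0,0,0.5],
)

```text
t: 13.8
tool_pos: [0.537, 0.1945, 0.3832]
orientation: [2.274, 2.168, 0.002]
force: [-0.9, 0.1, -1.1]
gripper_width: 0.0138
```

Call:
arm_command(
  plan=[0,0,0.5,0,0,0,0.5,0,0,0.2,0,0,0,0.5,0,0,0,0,0,0,0.5,0,0,0,0,0,0,0.5,0,0,0,0,0,0,0.5],
)

```text
t: 14.3
tool_pos: [0.5368, 0.1945, 0.3881]
orientation: [-2.274, -2.168, 0.002]
force: [-0.5, -0.7, -1.8]
gripper_width: 0.0137
```

```bash
python3 look.py w6
python3 - <<'E'
from h import *
a=cv2.resize(camera("scene")[110:200,180:290],(440,360),interpolation=cv2.INTER_CUBIC)
b=cv2.resize(cv2.imread("pics/w6.png")[:300],(360,360*300//512)); c=np.zeros((360,800,3),np.uint8); c[:,:440]=a; c[:b.shape[0],440:]=b; cv2.imwrite("pics/v6.png",c)
E
```

```text
14.3 [0.53675873 0.19448339 0.38814669] [-1.7995e+02  4.0000e-02  8.7260e+01] [-0.8271479   0.37624263  0.53179153  1.84507541 -0.22568906  0.98125451
 -0.24718655] [-0.54214698 -0.65153989 -1.80767404] 0.013732760178029232
tool y axis deg -2.7423197179331735
dish_bar 0.83 [248. 364.] [ 0.5265 -0.0106] [0.052 0.068] 87.3 [ 0.5259 -0.0089]
dish_bar 0.77 [249. 216.] [0.5352 0.154 ] [0.151 0.15 ] 42.0 [0.5354 0.1665]
dish 0.98 [248. 359.] [ 0.5253 -0.0608] [0.063 0.08 ] 87.3 [ 0.5242 -0.0598]
dish 0.58 [250. 218.] [0.534 0.133] [0.18  0.178] 41.9 [0.5345 0.1475]
demag 0.96 [250. 133.] [0.5392 0.2462] [0.086 0.121] 87.3 [0.5395 0.2538]
pad_rest 0.57 [251. 135.] [0.5396 0.2472] [0.082 0.115] 86.7 [0.5397 0.2545]
```

View pics/v6.png

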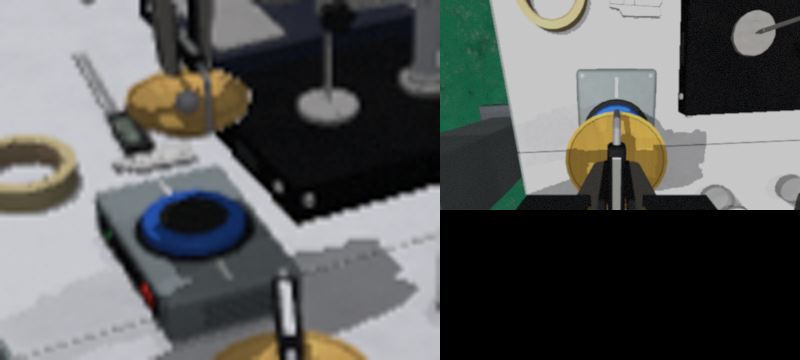

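The dish is about 92 mm above the pad, the ball is centred and the pad has sprung back. I'm turning +90°, which swings the wrist camera away from the stands.

Call:
arm_command(
  plan=[0,0,0,0,0,1,0.5,0,0,0,0,0,2,0.5,0,0,0,0,0,4,0.5,0,0,0,0,0,6,0.5,0,0,0,0,0,8,0.5],
)

```text
t: 15.15
tool_pos: [0.5369, 0.1946, 0.3887]
orientation: [1.833, 2.551, -0.0]
force: [-0.3, -0.5, -1.8]
gripper_width: 0.0136
```

Call:
arm_command(
  plan=[0,0,0,0,0,8,0.5,0,0,0,0,0,8,0.5,0,0,0,0,0,8,0.5,0,0,0,0,0,8,0.5,0,0,0,0,0,8,0.5],
)

```text
t: 15.65
tool_pos: [0.5369, 0.1944, 0.3887]
orientation: [0.85, 3.024, 0.0]
force: [-0.0, 0.2, -3.3]
gripper_width: 0.0136
```

Call:
arm_command(
  plan=[0,0,0,0,0,8,0.5,0,0,0,0,0,8,0.5,0,0,0,0,0,6,0.5,0,0,0,0,0,4,0.5,0,0,0,0,0,2,0.5],
)

```text
t: 16.15
tool_pos: [0.5369, 0.1943, 0.3887]
orientation: [0.098, 3.14, 0.0]
force: [-0.5, 0.3, -1.7]
gripper_width: 0.0138
```

Call:
arm_command(
  plan=[0,0,0,0,0,1,0.5,0,0,0,0,0,0,0.5,0,0,0,0,0,0,0.5,0,0,0,0,0,0,0.5,0,0,0,0,0,0,0.5],
)

```text
t: 16.65
tool_pos: [0.5369, 0.1945, 0.3887]
orientation: [-0.075, -3.141, 0.0]
force: [1.0, -0.3, -1.6]
gripper_width: 0.0136
```

```bash
python3 look.py w7
python3 - <<'E'
from h import *
a=cv2.resize(camera("scene")[110:200,180:290],(440,360),interpolation=cv2.INTER_CUBIC)
b=cv2.resize(cv2.imread("pics/w7.png")[:300],(360,360*300//512)); c=np.zeros((360,800,3),np.uint8); c[:,:440]=a; c[:b.shape[0],440:]=b; cv2.imwrite("pics/v7.png",c)
E
```

```text
16.65 [0.53685358 0.194529   0.3886601 ] [-180.     -0.    177.25] [-0.57674343  0.3512055   0.21246571  1.82847573 -0.08800004  0.97104199
  1.19568026] [ 0.97993853 -0.26458423 -1.62007097] 0.013621774237516883
tool y axis deg 87.25074827525762
dish_bar 0.84 [249. 215.] [0.5797 0.194 ] [0.153 0.152] 41.0 [0.567  0.1938]
dish_bar 0.71 [ 65. 180.] [0.5149 0.0123] [0.123 0.121] 47.5 [0.5142 0.012 ]
dish_bar 0.59 [ 11. 272.] [ 0.6185 -0.0726] [0.025 0.055] 74.3 [ 0.6176 -0.0747]
dish 0.72 [249. 218.] [0.6008 0.192 ] [0.18  0.179] 41.8 [0.5858 0.1926]
dish 0.65 [  8. 274.] [ 0.6473 -0.1211] [0.031 0.065] 74.3 [ 0.6459 -0.1238]
demag 0.93 [245. 155.] [0.5332 0.1937] [0.187 0.121] 86.9 [0.5085 0.193 ]
pad_rest 0.81 [247. 154.] [0.53   0.1938] [0.182 0.116] 87.7 [0.5064 0.193 ]
ball_center 0.51 [250. 218.] [0.6018 0.1915] [0.18  0.181] 41.5 [0.5867 0.1925]
```

View pics/v7.png

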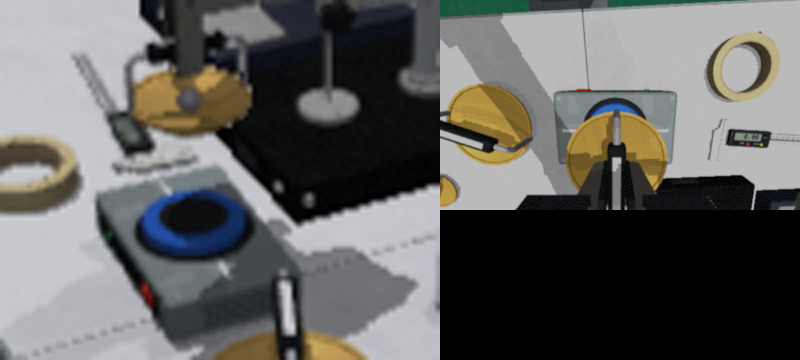

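The bar now lies square across the lines (housing 86.9–87.7°, tool turned to 87.25° from -2.74°). The dish is level, the ball is in the middle and the pad is up. I'm handing in.

```bash
python3 -c "
from plant import *
print(finish_job())"
```

```text
the job is handed in; nothing more can be done
None
```

I picked up the middle-sized dish by its bar; its rim measured 101 mm, against 102 mm given. I pressed it onto the blue pad, lifted it straight up about 9 cm, and turned it a quarter turn. The job was handed in at about 17 s, and the hand-in reports no verdict.

- **Press:** net force jumped to about 21 N with the dish at the height expected for the pad fully down. I held it there about 0.3 s with the bar within about 1° of the guide lines. The dish was centred to about 1 mm by my measurements.
- **Last checks:** the tool is vertical and the bar is square across the lines to about 1°. The dish is about 93 mm above the pad and the grip width is 13.6 mm. In the last picture the ball is in the middle and the pad is back up.
- **Bystanders:** I moved nothing near them, but I did not measure their positions again at the end.
- **One disagreement:** my first re-measurement of the bar was 1 cm off, because I used an arm pose read after the arm had settled rather than the one at the time of the picture. A second look agreed with the dish position before I gripped.

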